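# Unlock the board clamp, close it four clicks and hold

## Task

Slide the clamp's transport lock grip all the way to its end stop, away from the lever, so that its bolt is clear. Then take the lever by its upright handle and swing it to close the jaw on the circuit board: exactly four clicks from its rest stop, counted by feel, never as far as a fifth. The lever springs back when let go, so finish holding the handle there at the fourth click; leave the jar, the cup and the pliers alone.

Things in the scene. Friction and masses are not known exactly. Their poses are not given: they have to be found in the camera images.
- clamp: Board clamp fixed to the bench: an aluminium plate 260 (x) x 350 (y) x 12 mm, any yaw within 0.3 rad of 0. Origin at bench height; in its frame the plate spans x -110 to 150, y -195 to 155 mm. Lever pivot (upright axis) at x 50, y 0; the lever points to -x, at the robot. Jaws and a fixed green circuit board, up to 44 mm high, lie at x 80 to 130, y 10 to 140 mm.
- handle_grip (a point): Grasp point of the lever's handle: on the axis of an upright black plastic cylinder, diameter 18 mm, z 38 to 88 mm, on the end of the flat steel bar (16 mm wide, z 30 to 38 mm). This point is at z = 64 mm, 130 mm from the pivot; in the clamp's frame at x -61, y 68 mm at rest, x -80, y -6 mm at the fourth click.
- lever: The lever: hub, steel bar and upright handle, one piece. Origin on the pivot axis at bench height; its +x points from handle to pivot. Feel at the handle: the return spring pulls about 6 to 9 N; from rib to notch the push sinks slowly by 3 to 4 N, then jumps up by 3 to 5 N within 3 to 5 mm as the ball drops into the notch and meets the next rib; 13 N at most.
- lever_turn (a joint): Lever angle, rad: 0 at its rest stop, growing counter-clockwise seen from above (handle towards the clamp's -y, jaw closes), at most 1.05. A sprung ball drops into a notch (a click) every 0.15 rad, 19.5 mm at the handle: first at 0.15, fourth at 0.60. A spring, stronger than the notches, drives it back to 0 when let go. The lock's bolt blocks it near rest.
- lock_grip (a point): Grasp point of the transport lock: in a black plastic block 24 (x) x 22 (y) mm, z 27 to 73 mm, on a grey track 44 mm wide (top z 26 mm); this point is at z 54 mm. A steel bolt 8 mm thick (z 30 to 38 mm) runs from it along the clamp's +y to the lever's hub. In the clamp's frame: x 50 mm, y -100 mm minus the lock joint's value.
- lock (a joint): Travel of the lock in m along the clamp's -y direction: 0 bolt fully in (lever blocked), 0.045 at the end stop (bolt clear). Starts between 0 and 0.006. It slides with about 2.5 N of friction and stays where it is left.
- jar_mid (a point): Bystander: middle of a glass jar with a blue lid, 68 mm across, 85 mm tall, upright on the bench on the clamp's +y side; this point is 42 mm up.
- cup_mid (a point): Bystander: middle of a white plastic cup, 62 mm across, 95 mm tall, upright on the bench on the clamp's -y side; this point is 47 mm up.
- pliers_mid (a point): Bystander: joint of a pair of red-handled pliers about 150 mm long and 12 mm high lying on the bench beyond the clamp (+x); this point is 6 mm up.

How it is judged:
By the outcome, as a careful person would: the job done as asked, in the order asked, and still so for the second after the job is handed in, while the arm keeps its last pose, push and grip.
It also fails if it takes over 72 s, if anything falls off the work surface, if the arm or the gripper's body presses on something with over 40 N, if the wrist force passes 120 N, or if a joint passes its speed limit or range.

## Robot

A 7-joint arm with a two-finger parallel gripper is mounted at the origin on the work surface. World frame = base frame: x ahead of the robot, y to its left, z up, the work surface at z = 0. Lengths are in m, angles in degrees, forces in N, time in s.
With the tool pointing down it reaches from about 0.425 to 0.875 m from the base axis. Payload 4.7 kg.
Tool frame: the origin (TCP) lies at the very end of the fingers, on their centre line; the grasp point (between the pads) lies 19 mm behind it (env.grasp_offset is the distance from the TCP to the grasp point, in m); z points along the fingers, y is the line along which they close (so a half turn about z gives the same grasp; the last joint's range is limited). The gripper opens to 87 mm and grips with 3 to 60 N. Pads are 19 mm wide; open, the fingers measure 117 mm over their backs; the gripper's body (75 mm by 190 mm) begins 51 mm behind the grasp point.
Start: joints at [-72.473, 18.392, -4.016, 83.108, 1.295, 78.541, -3.26], TCP at [0.187, 0.623, 0.223] pointing down, gripper open.
Joint ranges: [-163.93, 163.93], [-17.29, 119.83], [-79.2, 71.16], [3.27, 140.29], [-89.18, 269.18], [5.43, 117.66], [-154.24, 154.24]. Speed limits (degrees/s): [147.25, 147.25, 180, 180, 180, 180, 180].

## Interface

Orientations are given as [roll, pitch, yaw] about the fixed x, y, z axes, in that order (R = Rz(yaw) Ry(pitch) Rx(roll)).
In Python, from cell import env gives the robot as it stands. The module is installed in compiled form; this text tells all that it offers.
- The arm moves only by the tool drive_tool, never from a script. Its argument "moves" is one flat list of numbers, 5 for each row, row after row: the shift along the tool's x, y, z in units of 40 mm (1.0 is 40 mm), then the turn about the tool's z in units of 10 degrees (1.0 is 10 degrees), then the finger opening in mm, from 0 to 87. A call has 1 to 5 rows; each row is the pose to reach, as a shift and turn from the pose commanded when the call began, along the tool's axes at that moment; what a row does not reach only later rows make up. A row lasts 1/8 s, in which the tool goes at most 62.5 mm and 10.7 degrees, less where a joint would pass 70% of its speed; a pose out of reach is approached as far as the arm can. A call with a gripper value outside its range is refused whole. The fingers move at their own pace and stop on an object; "squeeze" is the grip in N (left out, the last holds). Time passes only in rows, so rows that repeat a pose let the fingers close. It gives the time, the measured TCP pose, the force, the opening and the grip force at its end, in the units of the state.
- env.get_obs(): the state, without advancing time (a new reading comes with each control period).
- env.read_camera(name): name is "scene" or "side" or "wrist"; returns (picture, depth): 384x512x3 uint8, red, green, blue; 384x512 float32, m along the optical axis (not along the pixel's ray), 0 where there is no reading.
- env.camera_model(name): a dict with "K" (3x3 intrinsics, pixels), "k1" (the pictures are not rectified: a ray, as slopes to the right and down, at radius r is drawn at 1 + k1 r^2 times it, then the intrinsics apply), "rvec" (rotation vector, rad) and "tvec" (3), from world to camera coordinates, as OpenCV has them; the wrist camera has in their place "tool_from_camera" (4x4, takes a point from camera to tool coordinates, whose origin is the TCP and whose axes are the flange's). Camera axes: x right, y down, z forward; pixel columns grow to the right and rows downward; lengths in m; the calibration is good to about 2 mm. A picture is of the moment at which its call begins: read the wrist's pose just before it. camera_model takes no time and is no camera call.
- env.sign_off(): hands the job in; it is judged then, once.
The state is a dict: "time_s": time; "qpos": joint angles; "joint_velocities": joint speeds; "effort": joint torques, N m; "tool_pos": TCP position; "tool_rot": TCP orientation; "force": force on the tool from outside, world axes, zero at the start; "wrist_torque": the same for the moment, N m; "grip_width": finger opening in m; "grasp_force": force on a finger pad.
Only numpy, scipy, OpenCV 4.12 (cv2) and the standard library are available. Lean on these libraries where they do the work, as an engineer would, in place of code of your own. Each camera call takes 0.05 s, during which the arm holds its last target. There are 200 camera calls.

## Working session

There is one attempt and no reset: what is moved stays moved. The work goes in short steps, Python scripts to look and compute and a tool call to move; the robot and the scene stay as the last step left them, time stands still between calls to the robot, and variables do not carry over. Pictures are saved under pics/ and viewed, at most 10 in all, crops included, and the job is handed in when it is done.

Besides the shell and the picture viewer there is one more tool, called after "Call:" as name(argument=value, ...) on one line, values as JSON. drive_tool: Moves the arm, as the interface text tells. Its arguments: {"type":"object","properties":{"moves":{"type":"array","items":{"type":"number"}},"squeeze":{"type":"number"}},"required":["moves"]}

```bash
mkdir -p pics; python3 - <<'E'
from cell import env
import cv2,numpy as np
o=env.get_obs();print({k:np.round(v,3) for k,v in o.items()},env.grasp_offset)
ims=[]
for n in("scene","side"):
    p,d=env.read_camera(n);np.savez(f"{n}.npz",p=p,d=d);cv2.imwrite(f"pics/{n}0.png",p[:,:,::-1]);m=env.camera_model(n);print(n,m)
print(env.camera_model("wrist"))
E
```

```text
{'time_s': np.float64(0.0), 'qpos': array([-72.471,  18.438,  -4.015,  83.174,   1.296,  78.537,  -3.259]), 'joint_velocities': array([ 0.039, -0.068, -0.003,  0.04 ,  0.03 ,  0.026,  0.007]), 'effort': array([-0.0000e+00, -4.9129e+01, -4.0400e-01, -3.1253e+01, -6.4000e-02,
        4.4000e-02,  0.0000e+00]), 'tool_pos': array([0.187, 0.622, 0.221]), 'tool_rot': array([-1.79896e+02,  6.00000e-03,  1.63281e+02]), 'force': array([ 0.523, -0.161,  0.536]), 'wrist_torque': array([-0.037,  0.01 , -0.014]), 'grasp_force': np.float64(0.0), 'grip_width': np.float64(0.087)} 0.0187
scene {'K': array([[451.85193273,   0.        , 260.03489234],
       [  0.        , 451.85193273, 186.38884394],
       [  0.        ,   0.        ,   1.        ]]), 'k1': -0.08136674645595211, 'rvec': array([ 2.07942986,  0.55102872, -0.28441896]), 'tvec': array([-0.55078715, -0.11831754,  1.43837251])}
side {'K': array([[473.05976733,   0.        , 254.4051358 ],
       [  0.        , 473.05976733, 188.89662685],
       [  0.        ,   0.        ,   1.        ]]), 'k1': -0.02561270344116275, 'rvec': array([ 2.28340477, -0.95467153,  0.35377692]), 'tvec': array([-0.44080821,  0.40465283,  0.99077413])}
{'K': array([[298.72172752,   0.        , 254.55828808],
       [  0.        , 298.72172752, 194.20461247],
       [  0.        ,   0.        ,   1.        ]]), 'k1': -0.036850308549085435, 'tool_from_camera': array([[ 1.05626925e-04, -9.65414937e-01, -2.60718216e-01,
         6.99387381e-02],
       [ 9.99998387e-01,  5.69408718e-04, -1.70332911e-03,
        -1.69178444e-04],
       [ 1.79287459e-03, -2.60717616e-01,  9.65413440e-01,
        -1.60656600e-01],
       [ 0.00000000e+00,  0.00000000e+00,  0.00000000e+00,
         1.00000000e+00]])}
```

View pics/scene0.png

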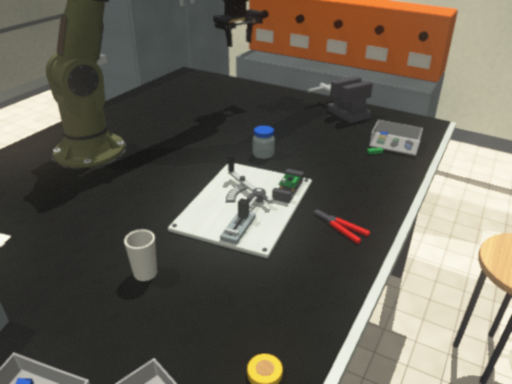

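View pics/side0.png

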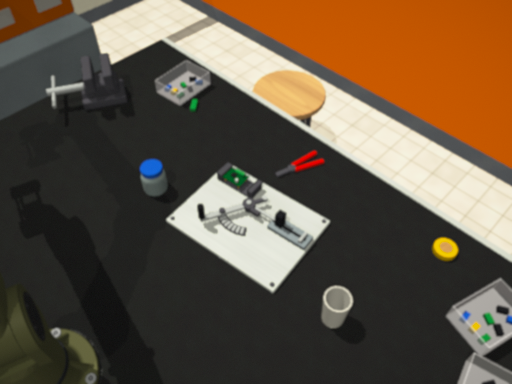

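Scene view: the plate's corners are near (170,228), (265,252), (311,180) and (228,165), with the handle at (231,165) and the lock block at (244,208). In the side view the handle is at (200,212) and the lock block at (281,218). The jar, cup and pliers are well clear.

```bash
cat >h.py <<'E'
import numpy as np,cv2
from scipy.spatial.transform import Rotation as R
from cell import env
def rays(m,uv):
    uv=np.float64(uv).reshape(-1,1,2)
    return np.c_[cv2.undistortPoints(uv,m["K"],np.array([m["k1"],0,0,0,0.]))[:,0],np.ones(len(uv))]
def plane(n,uv,z,obs=None):
    m=env.camera_model(n);r=rays(m,uv)
    if n=="wrist":
        T=m["tool_from_camera"];Rt=R.from_euler('xyz',obs["tool_rot"],degrees=True).as_matrix()
        Rw=Rt@T[:3,:3];c=Rt@T[:3,3]+obs["tool_pos"]
    else:
        Rw=cv2.Rodrigues(m["rvec"])[0].T;c=-Rw@m["tvec"]
    d=r@Rw.T
    return c+d*((z-c[2])/d[:,2])[:,None]
E
python3 - <<'E'
from h import *
for n in("scene","side"):
    p=np.load(n+".npz")["p"];hsv=cv2.cvtColor(p,cv2.COLOR_RGB2HSV)
    w=((hsv[...,2]>150)&(hsv[...,1]<60)).astype(np.uint8);w[:150]=0;w[300:]=0
    k,l,s,c=cv2.connectedComponentsWithStats(w)
    i=1+np.argmin(np.hypot(*(c[1:]-([235,215] if n=="scene" else [248,225])).T)+1e4*(s[1:,4]<1000))
    ys,xs=np.nonzero(l==i);hull=cv2.convexHull(np.c_[xs,ys].astype(np.int32))[:,0]
    P=plane(n,hull,.012)[:,:2]
    (cx,cy),(a,b),t=cv2.minAreaRect((P*1000).astype(np.float32))
    print(n,s[i],cx,cy,a,b,t)
    yaw=t if abs(a-260)<abs(b-260) else t-90
    yaw=(yaw+45)%180-45; 
    C=np.array([cx,cy])/1000;c_,s_=np.cos(np.radians(yaw)),np.sin(np.radians(yaw));Rm=np.array([[c_,-s_],[s_,c_]])
    f=lambda x,y:C+Rm@np.array([x-.02,y+.02])
    print("yaw",yaw,"origin",f(0,0),"handle",f(-.061,.068),"lock",f(.05,-.1),"h4",f(-.08,-.006))
print("handle top",plane("scene",[231,158],.088),plane("side",[200,206],.088))
print("lock top",plane("scene",[244,200],.073),plane("side",[281,213],.073))
E
```

```text
scene [ 168  164  143   92 6058] 594.0390625 -13.8853759765625 260.1300354003906 352.49163818359375 7.57882022857666
yaw 7.57882022857666 origin [0.57157598 0.00330211] handle [0.50214033 0.0626628 ] lock [ 0.63432819 -0.08922983] h4 [ 0.49306617 -0.01319667]
side [ 167  174  163  118 8483] 590.579345703125 -11.479507446289062 261.8323059082031 350.20745849609375 7.482595443725586
yaw 7.482595443725586 origin [0.56814516 0.00574568] handle [0.4988093 0.0652229] lock [ 0.63074188 -0.08689151] h4 [ 0.48960775 -0.01062123]
handle top [[0.51160191 0.05084384 0.088     ]] [[0.49867711 0.06351795 0.088     ]]
lock top [[ 0.63438318 -0.08553967  0.073     ]] [[ 0.63388711 -0.0880099   0.073     ]]
```

```bash
cat >>h.py <<'E'
def go(x,y,z,yaw,o=None):
    "shift (40 mm units) and turn (10 deg units) from the measured pose"
    o=o or env.get_obs();Rt=R.from_euler('xyz',o["tool_rot"],degrees=True).as_matrix()
    s=Rt.T@(np.array([x,y,z])-o["tool_pos"])/.04
    print("t",round(float(o["time_s"]),2),"pos",np.round(o["tool_pos"],4),"rot",np.round(o["tool_rot"],1),"F",np.round(o["force"],1),"shift",np.round(s,2),"turn",round(-((yaw-o["tool_rot"][2]+180)%360-180)/10,2))
E
python3 -c "
from h import *
go(.632,-.088,.2,97.5)"
```

```text
t 0.1 pos [0.1869 0.622  0.2216] rot [-179.9    0.   163.3] F [0.5 0.5 0.3] shift [-15.76 -13.8    0.56] turn 6.58
```

Call:
drive_tool(moves=[-1.1, -0.97, 0.04, 0, 87, -2.2, -1.93, 0.08, 0, 87, -3.3, -2.9, 0.12, 0, 87, -4.4, -3.85, 0.16, 0, 87, -5.5, -4.8, 0.2, 0, 87])

```text
time_s: 0.72
tool_pos: [0.3432, 0.3734, 0.2142]
tool_rot: [-180.0, -0.0, 163.3]
force: [1.0, 1.3, 0.7]
grip_width: 0.0871
grasp_force: 0.0
```

Call:
drive_tool(moves=[-1.1, -0.97, 0.04, 0, 87, -2.2, -1.93, 0.08, 0, 87, -3.3, -2.9, 0.12, 0, 87, -4.4, -3.85, 0.16, 0, 87, -5.5, -4.8, 0.2, 0, 87])

```text
time_s: 1.35
tool_pos: [0.4985, 0.1265, 0.2064]
tool_rot: [180.0, -0.0, 163.3]
force: [0.7, 0.4, -0.8]
grip_width: 0.0869
grasp_force: 0.0
```

Call:
drive_tool(moves=[-1.1, -0.97, 0.04, 1, 87, -2.2, -1.93, 0.08, 2, 87, -3.3, -2.9, 0.12, 3, 87, -4.4, -3.85, 0.16, 4, 87, -4.7, -4.1, 0.2, 5, 87])

```text
time_s: 1.98
tool_pos: [0.6312, -0.0882, 0.198]
tool_rot: [-179.9, 0.2, 112.6]
force: [0.4, 0.4, 0.3]
grip_width: 0.0871
grasp_force: 0.0
```

```bash
python3 -c "
from h import *
go(.632,-.088,.2,97.5)"
```

```text
t 1.98 pos [ 0.6312 -0.0882  0.198 ] rot [-179.9    0.2  112.6] F [0.4 0.4 0.3] shift [-0.    0.02 -0.05] turn 1.51
```

Call:
drive_tool(moves=[0, 0, 0, 1, 87, 0, 0, 0, 1.5, 87, 0, 0, 0, 1.5, 87])

```text
time_s: 2.35
tool_pos: [0.6306, -0.0829, 0.198]
tool_rot: [-179.9, 0.0, 98.3]
force: [-0.2, -0.7, 0.2]
grip_width: 0.0871
grasp_force: 0.0
```

```bash
python3 - <<'E'
from h import *
o=env.get_obs();p,d=env.read_camera("wrist");np.savez("w1.npz",p=p,d=d,pos=o["tool_pos"],rot=o["tool_rot"]);cv2.imwrite("pics/w1.png",p[:,:,::-1]);go(.632,-.088,.2,97.5,o)
E
```

```text
t 2.35 pos [ 0.6306 -0.0829  0.198 ] rot [-179.9    0.    98.3] F [-0.2 -0.7  0.2] shift [-0.13  0.02 -0.05] turn 0.08
```

View pics/w1.png

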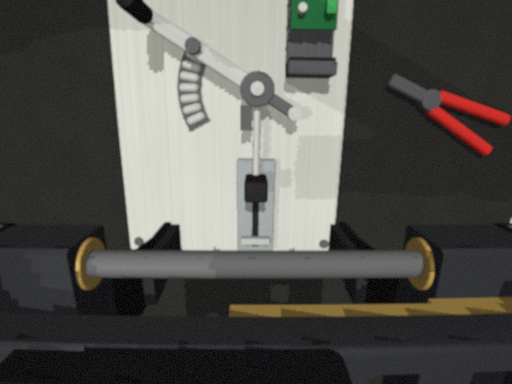

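Wrist view: the block is at about (256,188), the hub at (257,89) and the handle top at the edge, (135,8). The end-stop bar of the track is at (255,240).

```bash
python3 - <<'E'
from h import *
w=np.load("w1.npz");o={"tool_pos":w["pos"],"tool_rot":w["rot"]};p=w["p"];d=w["d"]
m=((p.max(2)<45)).astype(np.uint8);m[:165]=0;m[212:]=0;m[:,:235]=0;m[:,278:]=0
k,l,s,c=cv2.connectedComponentsWithStats(m);print(s,c)
i=1+np.argmax(s[1:,4]);ys,xs=np.nonzero(l==i)
r=rays(env.camera_model("wrist"),np.c_[xs,ys]);P=r*d[ys,xs][:,None]
T=env.camera_model("wrist")["tool_from_camera"];Q=P@T[:3,:3].T+T[:3,3];W=Q@R.from_euler('xyz',o["tool_rot"],degrees=True).as_matrix().T+o["tool_pos"]
t=W[abs(W[:,2]-.073)<.006];print(len(t),t.min(0),t.max(0),t.mean(0), W[:,2].max())
print("hub",plane("wrist",[257,89],.045,o))
E
```

```text
[[     0      0    512    384 196255]
 [   246    175     21     37    321]
 [   246    186      3      2      4]
 [   252    186      2      2      2]
 [   260    186      2      2      3]
 [   250    188      1      1      1]
 [   252    189      1      1      1]
 [   254    188      3      4      5]
 [   258    189      2      2      4]
 [   261    189      1      1      1]
 [   246    190      2      2      3]
 [   251    191      1      1      1]
 [   256    192      3      4      7]] [[255.49934014 191.50397697]
 [256.03115265 189.25545171]
 [247.         186.25      ]
 [252.5        186.5       ]
 [260.33333333 186.66666667]
 [250.         188.        ]
 [252.         189.        ]
 [255.4        189.6       ]
 [258.5        189.5       ]
 [261.         189.        ]
 [246.33333333 190.66666667]
 [251.         191.        ]
 [256.71428571 193.57142857]]
172 [ 0.62207861 -0.09866312  0.06701189] [ 0.64343199 -0.07663777  0.07345053] [ 0.63390228 -0.08774081  0.07111575] 0.3586708980325365
hub [[0.61998408 0.01052315 0.045     ]]
```

```bash
python3 -c "
from h import *
go(.633,-.088,.036,97.5)"
```

```text
t 2.4 pos [ 0.6306 -0.0828  0.1981] rot [-180.    -0.    98.4] F [0.7 0.4 1. ] shift [-0.14  0.04  4.05] turn 0.09
```

Call:
drive_tool(moves=[-0.14, 0.04, 1, 0.08, 60, -0.14, 0.04, 2, 0.08, 60, -0.14, 0.04, 3, 0.08, 60, -0.14, 0.04, 3.7, 0.08, 60, -0.14, 0.04, 4.03, 0.08, 60], squeeze=20)

```text
time_s: 3.02
tool_pos: [0.6321, -0.0879, 0.0355]
tool_rot: [-179.9, -0.0, 97.6]
force: [0.5, 0.1, 0.1]
grip_width: 0.0606
grasp_force: 0.0
```

Call:
drive_tool(moves=[0, 0, 0, 0, 40, 0, 0, 0, 0, 30, 0, 0, 0, 0, 20, 0, 0, 0, 0, 15, 0, 0, 0, 0, 15], squeeze=20)

```text
time_s: 3.65
tool_pos: [0.6325, -0.0885, 0.038]
tool_rot: [-179.9, -0.0, 97.5]
force: [-4.0, -0.2, 5.9]
grip_width: 0.0235
grasp_force: 20.0
```

```bash
python3 -c "
from h import *
go(.633+.045*.1305,-.088-.045*.99,.036,97.5)"
```

```text
t 3.65 pos [ 0.6325 -0.0885  0.038 ] rot [-179.9   -0.    97.5] F [-4.  -0.2  5.9] shift [-1.11  0.02  0.05] turn -0.0
```

Call:
drive_tool(moves=[-0.2, 0, 0, 0, 15, -0.4, 0, 0, 0, 15, -0.6, 0, 0, 0, 15, -0.8, 0, 0, 0, 15, -0.95, 0, 0, 0, 15])

```text
time_s: 4.28
tool_pos: [0.6373, -0.1255, 0.038]
tool_rot: [-179.9, -0.1, 97.5]
force: [-5.2, 2.1, 7.0]
grip_width: 0.0237
grasp_force: 20.0
```

Call:
drive_tool(moves=[-0.04, 0, 0, 0, 15, -0.08, 0, 0, 0, 15, -0.12, 0, 0, 0, 15, -0.16, 0, 0, 0, 15, -0.2, 0, 0, 0, 15])

```text
time_s: 4.9
tool_pos: [0.6382, -0.1323, 0.0379]
tool_rot: [-179.9, -0.2, 97.5]
force: [-6.1, 4.7, 9.0]
grip_width: 0.0237
grasp_force: 20.0
```

Call:
drive_tool(moves=[-0.05, 0, 0, 0, 15, -0.1, 0, 0, 0, 15, -0.15, 0, 0, 0, 15, -0.15, 0, 0, 0, 15])

```text
time_s: 5.4
tool_pos: [0.6383, -0.1326, 0.0378]
tool_rot: [-179.8, -0.6, 97.7]
force: [-9.7, 12.4, 12.3]
grip_width: 0.0239
grasp_force: 20.0
```

Call:
drive_tool(moves=[0, 0, 0, 0, 60, 0, 0, 0, 0, 60, 0, 0, -0.5, 0, 60, 0, 0, -1.5, 0, 60, 0, 0, -2.5, 0, 60])

```text
time_s: 6.02
tool_pos: [0.6403, -0.1407, 0.1398]
tool_rot: [179.9, 0.1, 97.4]
force: [0.5, -0.1, -0.2]
grip_width: 0.0585
grasp_force: 0.0
```

```bash
python3 - <<'E'
from h import *
go(.5,.064,.2,187.5);go(.5,.064,.2,7.5);print(env.get_obs()["qpos"],env.get_obs()["grip_width"])
E
```

```text
t 6.03 pos [ 0.6403 -0.1407  0.1398] rot [1.799e+02 1.000e-01 9.740e+01] F [ 0.5 -0.1 -0.2] shift [ 5.53 -2.81 -1.51] turn -9.01
t 6.03 pos [ 0.6403 -0.1407  0.1398] rot [1.799e+02 1.000e-01 9.740e+01] F [ 0.5 -0.1 -0.2] shift [ 5.53 -2.81 -1.51] turn 8.99
[-19.54364625  25.24617109  38.9031598   89.58674928 -16.4442576
  70.92646033  29.49521107] 0.058481015194860674
```

Call:
drive_tool(moves=[0, 0, -1.4, -1, 60, 0.7, -0.35, -1.5, -2, 60, 1.5, -0.75, -1.5, -3, 60, 2.5, -1.25, -1.5, -4, 60, 3.5, -1.75, -1.5, -5, 60])

```text
time_s: 6.65
tool_pos: [0.5521, -0.01, 0.1989]
tool_rot: [179.9, 0.1, 147.7]
force: [0.2, 0.0, 0.2]
grip_width: 0.06
grasp_force: 0.0
```

```bash
python3 - <<'E'
from h import *
go(.5,.064,.2,187.5);print(env.get_obs()["qpos"])
E
```

```text
t 6.65 pos [ 0.5521 -0.01    0.1989] rot [1.799e+02 1.000e-01 1.477e+02] F [0.2 0.  0.2] shift [ 2.09  0.87 -0.03] turn -3.98
[-28.79853644   7.32655436  29.57536546 100.24461536  -3.77920721
  73.26516672  59.36662832]
```

Call:
drive_tool(moves=[0.5, 0.2, 0, -1, 60, 1, 0.4, 0, -2, 60, 1.5, 0.6, 0, -3, 60, 2.09, 0.87, 0, -4, 60, 2.09, 0.87, 0, -4, 60])

```text
time_s: 7.28
tool_pos: [0.5005, 0.0653, 0.1987]
tool_rot: [179.9, 0.1, -172.4]
force: [0.7, -0.1, 0.4]
grip_width: 0.0598
grasp_force: 0.0
```

```bash
python3 - <<'E'
from h import *
o=env.get_obs();go(.5,.064,.2,187.5,o);print(o["qpos"])
p,d=env.read_camera("wrist");np.savez("w2.npz",p=p,d=d,pos=o["tool_pos"],rot=o["tool_rot"]);cv2.imwrite("pics/w2.png",p[:,:,::-1])
E
```

```text
t 7.28 pos [0.5005 0.0653 0.1987] rot [ 1.799e+02  1.000e-01 -1.724e+02] F [ 0.7 -0.1  0.4] shift [ 0.02 -0.03 -0.03] turn 0.01
[-33.17749462   0.88759107  23.13598023 106.17446687  -0.4245709
  72.89030787  87.63375608]
```

View pics/w2.png

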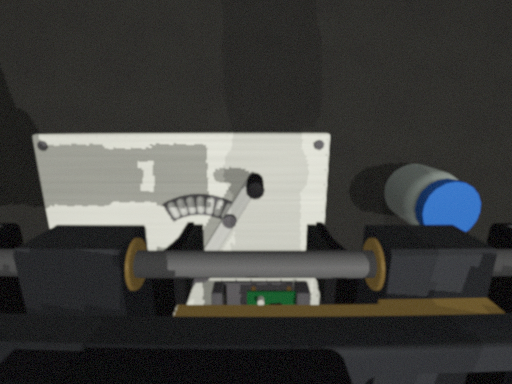

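The handle is at about (255,187), between the fingers; the jar is at (430,195) to the right, clear of them.

```bash
python3 - <<'E'
from h import *
w=np.load("w2.npz");o={"tool_pos":w["pos"],"tool_rot":w["rot"]};p=w["p"];d=w["d"]
m=((p.max(2)<50)).astype(np.uint8);m[:168]=0;m[206:]=0;m[:,:240]=0;m[:,272:]=0
k,l,s,c=cv2.connectedComponentsWithStats(m);i=1+np.argmax(s[1:,4]);print(s[i],c[i]);ys,xs=np.nonzero(l==i)
C=env.camera_model("wrist");T=C["tool_from_camera"]
W=((rays(C,np.c_[xs,ys])*d[ys,xs][:,None])@T[:3,:3].T+T[:3,3])@R.from_euler('xyz',o["tool_rot"],degrees=True).as_matrix().T+o["tool_pos"]
t=W[abs(W[:,2]-.088)<.005];print(len(t),t.min(0),t.max(0),t.mean(0))
print("jar lid",plane("wrist",[448,206],.085,o))
h=np.append(t.mean(0)[:2],0);go(h[0],h[1],.045,187.5)
E
```

```text
[247 174  16  23 285] [254.32631579 185.33684211]
182 [0.49247765 0.05662401 0.08304568] [0.50623152 0.07125865 0.087833  ] [0.49924631 0.06401995 0.0861544 ]
jar lid [[0.49157117 0.25376102 0.085     ]]
t 7.33 pos [0.5011 0.0639 0.1986] rot [ 1.800e+02  1.000e-01 -1.726e+02] F [ 0.7 -0.1 -0.4] shift [0.06 0.01 3.84] turn -0.01
```

Call:
drive_tool(moves=[0.06, 0.01, 0, 1, 60, 0.06, 0.01, 0.6, 2, 60, 0.06, 0.01, 1.6, 3, 60, 0.06, 0.01, 2.6, 3.14, 60, 0.06, 0.01, 3.0, 3.14, 60])

```text
time_s: 7.95
tool_pos: [0.4975, 0.0623, 0.0758]
tool_rot: [-179.9, -0.1, 155.9]
force: [-0.1, 0.3, 0.5]
grip_width: 0.0599
grasp_force: 0.0
```

```bash
python3 -c "
from h import *
go(.4995,.064,.046,156)"
```

```text
t 7.95 pos [0.4975 0.0623 0.0758] rot [-1.799e+02 -1.000e-01  1.559e+02] F [-0.1  0.3  0.5] shift [-0.03  0.06  0.74] turn -0.01
```

Call:
drive_tool(moves=[-0.03, 0.06, 0.4, 0, 60, -0.03, 0.06, 0.72, 0, 40, -0.03, 0.06, 0.72, 0, 25, -0.03, 0.06, 0.72, 0, 8, -0.03, 0.06, 0.72, 0, 8], squeeze=30)

```text
time_s: 8.57
tool_pos: [0.5008, 0.0661, 0.0493]
tool_rot: [179.9, 0.1, 156.1]
force: [1.1, 0.1, 0.1]
grip_width: 0.0282
grasp_force: 0.0
```

Call:
drive_tool(moves=[0, 0, 0, 0, 8, 0, 0, 0, 0, 8, 0, 0, 0, 0, 8])

```text
time_s: 8.95
tool_pos: [0.5003, 0.0655, 0.049]
tool_rot: [-180.0, 0.0, 156.1]
force: [-2.1, -2.1, 5.1]
grip_width: 0.017
grasp_force: 30.0
```

```bash
cat >>h.py <<'E'
def lev(p,f):
    "lever angle relative to the gripped rest pose, tangential push, radial; p=tool_pos, f=force"
    piv=np.array([.6192,.0105]);v=np.array(p[:2])-piv;v0=np.array([.499,.064])-piv
    a=np.arctan2(v[1],v[0])%(2*np.pi)-np.arctan2(v0[1],v0[0])%(2*np.pi)
    t=np.array([-v[1],v[0]])/np.hypot(*v)
    return round(a,4),round(np.hypot(*v),4),round(-float(np.dot(f[:2],t)),1)
E
python3 -c "
from h import *
o=env.get_obs();go(.4995,.064,.046,156,o);print(lev(o['tool_pos'],o['force']))"
```

```text
t 8.95 pos [0.5003 0.0655 0.049 ] rot [-180.     0.   156.1] F [-2.1 -2.1  5.1] shift [ 0.   -0.04  0.07] turn 0.01
(np.float64(-0.0145), np.float64(0.131), -2.8)
```

Call:
drive_tool(moves=[0, -0.05, 0, -0.09, 8])

```text
time_s: 9.07
tool_pos: [0.5003, 0.0654, 0.0491]
tool_rot: [179.8, 0.1, 157.0]
force: [1.8, 5.8, 1.6]
grip_width: 0.0171
grasp_force: 30.0
```

Call:
drive_tool(moves=[0, -0.05, 0, -0.09, 8])

```text
time_s: 9.2
tool_pos: [0.5002, 0.0651, 0.0491]
tool_rot: [179.7, 0.1, 158.0]
force: [4.3, 8.0, -1.1]
grip_width: 0.0171
grasp_force: 30.0
```

Call:
drive_tool(moves=[0, -0.05, 0, -0.09, 8])

```text
time_s: 9.32
tool_pos: [0.5, 0.0644, 0.0491]
tool_rot: [179.6, 0.2, 158.9]
force: [5.2, 9.6, -3.0]
grip_width: 0.0176
grasp_force: 30.0
```

Call:
drive_tool(moves=[0, -0.05, 0, -0.09, 8])

```text
time_s: 9.45
tool_pos: [0.4993, 0.0627, 0.0491]
tool_rot: [179.6, 0.2, 159.8]
force: [4.2, 8.4, -2.2]
grip_width: 0.0171
grasp_force: 30.0
```

Call:
drive_tool(moves=[0, -0.05, 0, -0.09, 8])

```text
time_s: 9.57
tool_pos: [0.4984, 0.0606, 0.0491]
tool_rot: [179.7, 0.2, 160.7]
force: [4.2, 7.5, -1.6]
grip_width: 0.0173
grasp_force: 30.0
```

Call:
drive_tool(moves=[0, -0.05, 0, -0.09, 8])

```text
time_s: 9.7
tool_pos: [0.4976, 0.0585, 0.0491]
tool_rot: [179.7, 0.2, 161.6]
force: [4.1, 8.0, -1.0]
grip_width: 0.0169
grasp_force: 30.0
```

Call:
drive_tool(moves=[0, -0.05, 0, -0.09, 8])

```text
time_s: 9.82
tool_pos: [0.4968, 0.0564, 0.0491]
tool_rot: [179.7, 0.1, 162.5]
force: [2.6, 6.2, -0.8]
grip_width: 0.0172
grasp_force: 30.0
```

Call:
drive_tool(moves=[0, -0.05, 0, -0.09, 8])

```text
time_s: 9.95
tool_pos: [0.4961, 0.0543, 0.0491]
tool_rot: [179.7, 0.1, 163.4]
force: [3.1, 6.2, -0.1]
grip_width: 0.0173
grasp_force: 30.0
```

Call:
drive_tool(moves=[0, -0.05, 0, -0.09, 8])

```text
time_s: 10.07
tool_pos: [0.4955, 0.0523, 0.0491]
tool_rot: [179.7, 0.1, 164.3]
force: [2.2, 5.6, 0.3]
grip_width: 0.0172
grasp_force: 30.0
```

Call:
drive_tool(moves=[0, -0.05, 0, -0.09, 8])

```text
time_s: 10.2
tool_pos: [0.4948, 0.0501, 0.0491]
tool_rot: [179.7, 0.1, 165.2]
force: [2.4, 6.1, 0.9]
grip_width: 0.0167
grasp_force: 30.0
```

The lever is free of the bolt. The force is sinking toward the first notch, 16 mm in.

Call:
drive_tool(moves=[0, -0.05, 0, -0.09, 8])

```text
time_s: 10.32
tool_pos: [0.4942, 0.0481, 0.049]
tool_rot: [179.8, 0.1, 166.1]
force: [2.5, 6.5, 1.4]
grip_width: 0.0173
grasp_force: 30.0
```

Call:
drive_tool(moves=[0, -0.05, 0, -0.09, 8])

```text
time_s: 10.45
tool_pos: [0.4938, 0.0468, 0.0491]
tool_rot: [179.7, 0.1, 167.0]
force: [3.0, 8.3, 0.2]
grip_width: 0.0174
grasp_force: 30.0
```

Call:
drive_tool(moves=[0, -0.05, 0, -0.09, 8])

```text
time_s: 10.58
tool_pos: [0.4937, 0.0458, 0.0491]
tool_rot: [179.6, 0.2, 167.9]
force: [4.2, 11.8, -2.1]
grip_width: 0.0171
grasp_force: 30.0
```

Call:
drive_tool(moves=[0, -0.05, 0, -0.09, 8])

```text
time_s: 10.7
tool_pos: [0.4932, 0.0442, 0.0491]
tool_rot: [179.6, 0.2, 168.9]
force: [4.6, 9.0, -0.4]
grip_width: 0.017
grasp_force: 30.0
```

Call:
drive_tool(moves=[0, -0.05, 0, -0.09, 8])

```text
time_s: 10.82
tool_pos: [0.4927, 0.042, 0.0491]
tool_rot: [179.7, 0.2, 169.8]
force: [3.2, 10.1, 0.4]
grip_width: 0.0172
grasp_force: 30.0
```

Call:
drive_tool(moves=[0, -0.05, 0, -0.09, 8])

```text
time_s: 10.95
tool_pos: [0.4922, 0.0397, 0.049]
tool_rot: [179.7, 0.1, 170.7]
force: [3.0, 8.5, 0.0]
grip_width: 0.0175
grasp_force: 30.0
```

Call:
drive_tool(moves=[0, -0.05, 0, -0.09, 8])

```text
time_s: 11.08
tool_pos: [0.4918, 0.0376, 0.049]
tool_rot: [179.7, 0.1, 171.6]
force: [1.9, 9.1, 1.4]
grip_width: 0.0176
grasp_force: 30.0
```

Call:
drive_tool(moves=[0, -0.05, 0, -0.09, 8])

```text
time_s: 11.2
tool_pos: [0.4913, 0.0354, 0.049]
tool_rot: [179.7, 0.1, 172.5]
force: [1.8, 7.9, 1.7]
grip_width: 0.0172
grasp_force: 30.0
```

Call:
drive_tool(moves=[0, -0.05, 0, -0.09, 8])

```text
time_s: 11.32
tool_pos: [0.491, 0.0332, 0.049]
tool_rot: [179.7, 0.1, 173.3]
force: [1.8, 8.0, 1.2]
grip_width: 0.0174
grasp_force: 30.0
```

Call:
drive_tool(moves=[0, -0.05, 0, -0.09, 8])

```text
time_s: 11.45
tool_pos: [0.4906, 0.0311, 0.049]
tool_rot: [179.7, 0.1, 174.2]
force: [1.3, 7.2, 1.4]
grip_width: 0.0174
grasp_force: 30.0
```

Call:
drive_tool(moves=[0, -0.05, 0, -0.09, 8])

```text
time_s: 11.58
tool_pos: [0.4903, 0.029, 0.049]
tool_rot: [179.8, 0.1, 175.1]
force: [0.2, 7.6, 3.1]
grip_width: 0.0172
grasp_force: 30.0
```

Call:
drive_tool(moves=[0, -0.05, 0, -0.09, 8])

```text
time_s: 11.7
tool_pos: [0.4902, 0.0277, 0.049]
tool_rot: [179.7, 0.1, 176.0]
force: [1.2, 9.8, 1.5]
grip_width: 0.0175
grasp_force: 30.0
```

Call:
drive_tool(moves=[0, -0.05, 0, -0.09, 8])

```text
time_s: 11.82
tool_pos: [0.4901, 0.0267, 0.049]
tool_rot: [179.6, 0.1, 176.9]
force: [1.7, 11.2, 0.7]
grip_width: 0.0169
grasp_force: 30.0
```

Call:
drive_tool(moves=[0, -0.05, 0, -0.09, 8])

```text
time_s: 11.95
tool_pos: [0.4899, 0.0247, 0.049]
tool_rot: [179.6, 0.1, 177.9]
force: [0.5, 10.6, 2.0]
grip_width: 0.0174
grasp_force: 30.0
```

Clicks 1 (y≈0.047) and 2 (y≈0.028) were felt. Next comes the third.

Call:
drive_tool(moves=[0, -0.05, 0, -0.09, 8])

```text
time_s: 12.08
tool_pos: [0.4897, 0.0223, 0.049]
tool_rot: [179.7, 0.1, 178.8]
force: [0.9, 10.4, 2.1]
grip_width: 0.0171
grasp_force: 30.0
```

Call:
drive_tool(moves=[0, -0.05, 0, -0.09, 8])

```text
time_s: 12.2
tool_pos: [0.4895, 0.02, 0.049]
tool_rot: [179.7, 0.1, 179.7]
force: [1.0, 8.9, 3.8]
grip_width: 0.0171
grasp_force: 30.0
```

Call:
drive_tool(moves=[0, -0.05, 0, -0.09, 8])

```text
time_s: 12.32
tool_pos: [0.4894, 0.0178, 0.049]
tool_rot: [179.7, 0.1, -179.4]
force: [0.8, 9.5, 3.2]
grip_width: 0.0174
grasp_force: 30.0
```

Call:
drive_tool(moves=[0, -0.05, 0, -0.09, 8])

```text
time_s: 12.45
tool_pos: [0.4894, 0.0156, 0.049]
tool_rot: [179.7, 0.1, -178.6]
force: [-1.0, 8.3, 2.9]
grip_width: 0.0175
grasp_force: 30.0
```

Call:
drive_tool(moves=[0, -0.05, 0, -0.09, 8])

```text
time_s: 12.58
tool_pos: [0.4893, 0.0134, 0.049]
tool_rot: [179.7, 0.1, -177.7]
force: [-0.8, 7.9, 4.4]
grip_width: 0.017
grasp_force: 30.0
```

Call:
drive_tool(moves=[0, -0.05, 0, -0.09, 8])

```text
time_s: 12.7
tool_pos: [0.4893, 0.0112, 0.049]
tool_rot: [179.7, 0.1, -176.8]
force: [-0.1, 7.9, 4.5]
grip_width: 0.0173
grasp_force: 30.0
```

Call:
drive_tool(moves=[0, -0.05, 0, -0.09, 8])

```text
time_s: 12.82
tool_pos: [0.4894, 0.0091, 0.049]
tool_rot: [179.8, 0.1, -175.9]
force: [-1.1, 8.2, 4.8]
grip_width: 0.0172
grasp_force: 30.0
```

Call:
drive_tool(moves=[0, -0.05, 0, -0.09, 8])

```text
time_s: 12.95
tool_pos: [0.4894, 0.008, 0.049]
tool_rot: [179.7, 0.1, -175.0]
force: [-0.9, 11.2, 4.4]
grip_width: 0.0171
grasp_force: 30.0
```

Call:
drive_tool(moves=[0, -0.05, 0, -0.09, 8])

```text
time_s: 13.08
tool_pos: [0.4895, 0.0071, 0.049]
tool_rot: [179.6, 0.1, -174.0]
force: [-1.9, 12.4, 4.4]
grip_width: 0.0172
grasp_force: 30.0
```

Call:
drive_tool(moves=[0, -0.05, 0, -0.09, 8])

```text
time_s: 13.2
tool_pos: [0.4896, 0.0051, 0.0489]
tool_rot: [179.6, 0.0, -173.1]
force: [-2.3, 11.5, 4.7]
grip_width: 0.0172
grasp_force: 30.0
```

Call:
drive_tool(moves=[0, -0.05, 0, -0.09, 8])

```text
time_s: 13.32
tool_pos: [0.4898, 0.0028, 0.0489]
tool_rot: [179.6, 0.0, -172.2]
force: [-2.0, 10.0, 4.7]
grip_width: 0.0171
grasp_force: 30.0
```

Call:
drive_tool(moves=[0, -0.05, 0, -0.09, 8])

```text
time_s: 13.45
tool_pos: [0.49, 0.0005, 0.0489]
tool_rot: [179.7, 0.0, -171.3]
force: [-1.3, 9.2, 5.3]
grip_width: 0.0174
grasp_force: 30.0
```

```bash
python3 -c "
from h import *
from h import lev
o=env.get_obs();print(lev(o['tool_pos'],o['force']),lev([.5003,.0655],[0,0]))"
```

```text
(np.float64(0.4964), np.float64(0.1296), 9.3) (np.float64(-0.0145), np.float64(0.131), -0.0)
```

Click 3 was felt at y≈0.008. The fourth is expected at y≈-0.011, so I'm closing in with finer steps.

Call:
drive_tool(moves=[0, -0.05, 0, -0.09, 8])

```text
time_s: 13.58
tool_pos: [0.4902, -0.0018, 0.0489]
tool_rot: [179.7, 0.0, -170.4]
force: [-3.2, 9.2, 5.5]
grip_width: 0.0172
grasp_force: 30.0
```

Call:
drive_tool(moves=[0, -0.05, 0, -0.09, 8])

```text
time_s: 13.7
tool_pos: [0.4905, -0.004, 0.0489]
tool_rot: [179.7, 0.0, -169.5]
force: [-3.1, 7.6, 6.2]
grip_width: 0.0173
grasp_force: 30.0
```

Call:
drive_tool(moves=[0, -0.05, 0, -0.09, 8])

```text
time_s: 13.82
tool_pos: [0.4908, -0.0062, 0.0489]
tool_rot: [179.7, 0.0, -168.6]
force: [-2.6, 7.5, 5.8]
grip_width: 0.0172
grasp_force: 30.0
```

Call:
drive_tool(moves=[0, -0.05, 0, -0.09, 8])

```text
time_s: 13.95
tool_pos: [0.4911, -0.0083, 0.0489]
tool_rot: [179.7, 0.0, -167.7]
force: [-2.0, 7.5, 7.0]
grip_width: 0.0175
grasp_force: 30.0
```

Call:
drive_tool(moves=[0, -0.025, 0, -0.04, 8])

```text
time_s: 14.08
tool_pos: [0.4913, -0.0095, 0.0489]
tool_rot: [179.7, 0.0, -167.4]
force: [-3.7, 7.3, 7.3]
grip_width: 0.0171
grasp_force: 30.0
```

Call:
drive_tool(moves=[0, -0.025, 0, -0.04, 8])

```text
time_s: 14.2
tool_pos: [0.4915, -0.0103, 0.0489]
tool_rot: [179.7, 0.0, -167.0]
force: [-3.1, 8.0, 6.9]
grip_width: 0.0171
grasp_force: 30.0
```

```bash
python3 -c "
from h import *
o=env.get_obs();print(o['tool_pos'],lev(o['tool_pos'],o['force']))"
```

```text
[ 0.49146771 -0.01033091  0.04889847] (np.float64(0.5804), np.float64(0.1294), 8.4)
```

Call:
drive_tool(moves=[0, -0.02, 0, -0.04, 8])

```text
time_s: 14.32
tool_pos: [0.4915, -0.0107, 0.0489]
tool_rot: [179.7, -0.0, -166.6]
force: [-4.5, 9.7, 5.9]
grip_width: 0.0173
grasp_force: 30.0
```

Call:
drive_tool(moves=[0, -0.02, 0, -0.04, 8])

```text
time_s: 14.45
tool_pos: [0.4916, -0.0111, 0.0489]
tool_rot: [179.7, -0.0, -166.2]
force: [-4.0, 10.6, 7.0]
grip_width: 0.0175
grasp_force: 30.0
```

Call:
drive_tool(moves=[0, 0, 0, 0, 8, 0, 0, 0, 0, 8, 0, 0, 0, 0, 8, 0, 0, 0, 0, 8])

```text
time_s: 14.95
tool_pos: [0.4916, -0.0111, 0.0489]
tool_rot: [179.7, -0.0, -166.2]
force: [-4.0, 9.6, 7.4]
grip_width: 0.0171
grasp_force: 30.0
```

```bash
python3 -c "
from h import *
o=env.get_obs();print(o['tool_pos'],lev(o['tool_pos'],o['force']))
p,d=env.read_camera('side');p2,d=env.read_camera('scene')
a=[cv2.resize(q,None,fx=3,fy=3,interpolation=cv2.INTER_CUBIC)[:,:,::-1] for q in (p[160:300,160:340][:,50:180],p2[150:290,170:300])]
cv2.imwrite('pics/end.png',np.hstack(a))"
```

```text
[ 0.49164562 -0.01110116  0.04890957] (np.float64(0.5865), np.float64(0.1294), 10.2)
```

View pics/end.png

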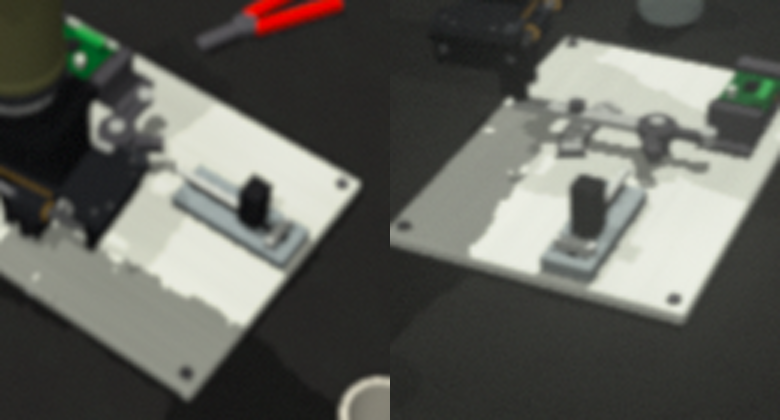

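The side and scene crops show the lock block next to its end stop at the outer end of the track. The bolt has been pulled away from the hub, and the gripper is on the handle.

```bash
python3 -c "
from h import *
print(plane('scene',[236,209.3],.073),plane('side',[296,220.7],.073),'expected',.633+.0058,-.088-.0446)
o=env.get_obs();print(o['tool_pos'],o['force'],o['time_s'])
print(env.sign_off())"
```

```text
[[ 0.63811367 -0.12772811  0.073     ]] [[ 0.64239718 -0.13062623  0.073     ]] expected 0.6388 -0.1326
[ 0.49159683 -0.0111379   0.04887528] [-4.35714736  9.86872512  7.35359886] 15.05
the job is handed in; nothing more can be done
None
```

I slid the lock to its end stop, swung the lever to its fourth click (about 0.60 rad from rest, felt as the fourth force jump), and handed the job in at about 15 s with the gripper still holding the handle there.

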